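Find the tired wick-clamp finger and mark it

ROBOT

A 6-joint arm with a two-finger parallel gripper is mounted at the origin on the work surface. World frame = base frame: x ahead of the robot, y to its left, z up, the work surface at z = 0. Lengths are in m, angles in rad, forces in N, time in s.
With the tool pointing down it reaches from about 0.325 to 0.925 m from the base axis. Payload 3.1 kg.
Tool frame: the origin (TCP) lies on the centre line of the jaws, within the pads' length; the fingertips stand env.tips_ahead ahead of it and the grasp point (between the pads) lies 6 mm ahead of it (env.tips_ahead is the distance from the TCP to the fingertips, in m); z points along the fingers, y is the line along which they close (so a half turn about z gives the same grasp; the last joint's range is limited). The gripper opens to 85 mm and grips with 20 to 120 N. Pads are 22 mm wide; open, the fingers measure 114 mm over their backs; the gripper's body (76 mm by 85 mm) begins 54 mm behind the grasp point. The pads swing forward as they close: fully open they stand 13 mm farther back than shut.
Start: joints at [1.026, 0.217, 1.613, -0, 1.311, -0.112], TCP at [0.262, 0.567, 0.219] pointing down, gripper open.
Joint ranges: [-2.75, 2.75], [-0.78, 2.1], [0.31, 2.55], [-1.13, 4.27], [0.13, 2.63], [-2.58, 2.58]. Speed limits (rad/s): [2.79, 2.79, 3.14, 3.14, 3.14, 3.14].

INTERFACE

Orientations are given as a 3x3 rotation matrix whose columns are the frame's x, y, z axes.
In Python, from bench import env gives the robot as it stands.
- The arm moves only by the tool carry_out, never from a script. Its arguments are lists of equal length, an entry for each row: "fingers": the finger opening in mm, from 0 to 85.4; "offset": the shift along the tool's x, y, z in units of 25 mm (1.0 is 25 mm), a list of three; "twist": the turn, a rotation vector about the tool's x, y, z in units of 5 degrees (1.0 is 5 degrees), a list of three. A call has 1 to 10 rows; each row is the pose to reach, as a shift and turn from the pose commanded when the call began, along the tool's axes at that moment; what a row does not reach only later rows make up. A row lasts 1/12 s, in which the tool goes at most 41.7 mm and 7.16 degrees, less where a joint would pass 70% of its speed; a pose out of reach is approached as far as the arm can. A call with a gripper value outside its range is refused whole. The fingers move at their own pace and stop on an object; the grip force is fixed at half the most. Time passes only in rows, so rows that repeat a pose let the fingers close. It gives the time, the measured TCP pose, the force, the opening and the grip force at its end, in the units of the state.
- env.observe(): the state, without advancing time (a new reading comes with each control period).
- env.capture(name): name is "side" or "top" or "wrist"; returns a dict with "frame" (480x640x3 uint8, blue, green, red), "intrinsics" (3x3 intrinsics, pixels), "T" (4x4, takes a point from camera to world coordinates); the wrist camera has in their place "mount" (4x4, takes a point from camera to tool coordinates, whose origin is the TCP and whose axes are the flange's). Camera axes: x right, y up, looking along -z (the intrinsics and any distortion apply to the point x, -y, -z); pixel columns grow to the right and rows downward; lengths in m; the calibration is good to about 2 mm. A picture is of the moment at which its call begins: read the wrist's pose just before it. There is no depth.
- env.close_job(): hands the job in; it is judged then, once.
Trained networks look in a picture, given as the dict that the camera call returned (one of the last four; its "shot" number tells which), for a name from the list of things; names that differ only in an ending like _2 or _b are one class to them, and where a whole thing is asked for, a point or a joint stands for the part that bears it (a point fixed in the world has none). Each returns a list of dicts, best first, with "p" (0 to 1); they miss things now and then, are a little off and sometimes report something else, mostly with a low value. They report only what shows in the picture. A call takes as long as a camera call. They do not tell look-alikes from the thing itself.
- env.search_frame(picture, target): "position" ([x, y, z] in m, in world coordinates, good to about 4 mm: the middle of the surface that is visible of it).
- env.cut_out(picture, target): "region" (480x640 bool, what is visible of it).
The state is a dict: "time_s": time; "q": joint angles; "dq": joint speeds; "joint_torque": joint torques, N m; "tool_pos": TCP position; "eef_rot": TCP orientation; "ft_force": force on the tool from outside, world axes, zero at the start; "wrist_torque": the same for the moment, N m; "gripper_width": finger opening in m; "grip_force": force on a finger pad.
Only numpy, scipy, OpenCV 4.12 (cv2) and the standard library are available. Lean on these libraries where they do the work, as an engineer would, in place of code of your own. Each camera call takes 0.05 s, during which the arm holds its last target. There are 200 camera calls.

TASK

One of the three wick-clamp stations has a tired spring finger that gives way much more easily than the other two. Going from the robot's left to its right, gently press the brass pad of each finger right down to its stop and feel how stiff it is; then, when all three have been tried, stand the red out-of-service weight upright on the middle of the tired finger's pad and let go. Leave the jars and the cup where they stand.

Things in the scene. Friction and masses are not known exactly. Their poses are not given: they have to be found in the camera images.
- station_a: One of three like wick-clamp stations, fixed to the bench; letters carry no order (sizes in mm). Aluminium base plate, x -95 to 55, 70 wide, 12 thick; origin on the bench. Its +x runs from the finger's free end (pad centre at x -55) to the blue clamp block (x 15 to 45, 44 wide, top z 69). Yaw within 0.3 of the world axes, so the pads point to the robot.
- finger_a_pad (a point): (mm) Centre of the top of the square brass pad (40 x 40, level, 61 above the bench at rest) on the free end of a flat steel spring finger, 18 wide, clamped 75 away. Pressed 10.5 down it meets its stop, over a black post. Force rises evenly from near zero with travel, steeply at the stop. A sound finger needs 9 to 13 N to reach the stop, the tired one 4 to 6 N.
- finger_a (a joint): Downward bend in rad of the finger of the station of this letter: 0 at rest, 0.14 at the stop; springs back when released. The red weight alone bends the tired finger to about 0.09, a sound one to about 0.04.
- station_b: One of three like wick-clamp stations, fixed to the bench; letters carry no order (sizes in mm). Aluminium base plate, x -95 to 55, 70 wide, 12 thick; origin on the bench. Its +x runs from the finger's free end (pad centre at x -55) to the blue clamp block (x 15 to 45, 44 wide, top z 69). Yaw within 0.3 of the world axes, so the pads point to the robot.
- finger_b_pad (a point): (mm) Centre of the top of the square brass pad (40 x 40, level, 61 above the bench at rest) on the free end of a flat steel spring finger, 18 wide, clamped 75 away. Pressed 10.5 down it meets its stop, over a black post. Force rises evenly from near zero with travel, steeply at the stop. A sound finger needs 9 to 13 N to reach the stop, the tired one 4 to 6 N.
- finger_b (a joint): Downward bend in rad of the finger of the station of this letter: 0 at rest, 0.14 at the stop; springs back when released. The red weight alone bends the tired finger to about 0.09, a sound one to about 0.04.
- station_c: One of three like wick-clamp stations, fixed to the bench; letters carry no order (sizes in mm). Aluminium base plate, x -95 to 55, 70 wide, 12 thick; origin on the bench. Its +x runs from the finger's free end (pad centre at x -55) to the blue clamp block (x 15 to 45, 44 wide, top z 69). Yaw within 0.3 of the world axes, so the pads point to the robot.
- finger_c_pad (a point): (mm) Centre of the top of the square brass pad (40 x 40, level, 61 above the bench at rest) on the free end of a flat steel spring finger, 18 wide, clamped 75 away. Pressed 10.5 down it meets its stop, over a black post. Force rises evenly from near zero with travel, steeply at the stop. A sound finger needs 9 to 13 N to reach the stop, the tired one 4 to 6 N.
- finger_c (a joint): Downward bend in rad of the finger of the station of this letter: 0 at rest, 0.14 at the stop; springs back when released. The red weight alone bends the tired finger to about 0.09, a sound one to about 0.04.
- marker_center (a point): (mm) Centre, half-way up, of the loose red out-of-service weight, 0.32 kg, 66 high: a foot 44 x 44 x 22 carrying a square grip 24 x 24 x 44, its sides parallel to the foot's. It stands upright on the bench at the start, its centre 33 above what it stands on; best gripped by the upper half of the grip.
- jar_1_center (a point): (mm) Centre of a loose amber glass jar with brass lid, 72 across and 85 high, standing on the bench; a bystander.
- jar_2_center (a point): (mm) Centre of a loose amber glass jar with brass lid, 72 across and 85 high, standing on the bench; a bystander.
- pin_cup_center (a point): (mm) Centre of a loose steel cup, 80 across and 70 high, standing on the bench; a bystander.
Things that resemble listed ones, but are neither listed nor needed, are in the scene too. Of the things that look like the part that bears marker_center, take the one that is farthest to the robot's left at the start.

How it is judged:
On the way, in this order (a step that is already met when the one before it is completed fails the run):
1. the finger on the robot's left is pressed to its stop (((value of joint finger_a above 0.128 rad and world y of station_a above 0.1 m) or (value of joint finger_b above 0.128 rad and world y of station_b above 0.1 m) or (value of joint finger_c above 0.128 rad and world y of station_c above 0.1 m))), for 0.1 s.
2. then the middle finger is pressed to its stop (((value of joint finger_a above 0.128 rad and world y of station_a between -0.1 and 0.1 m) or (value of joint finger_b above 0.128 rad and world y of station_b between -0.1 and 0.1 m) or (value of joint finger_c above 0.128 rad and world y of station_c between -0.1 and 0.1 m))), for 0.1 s.
3. then the finger on the robot's right is pressed to its stop (((value of joint finger_a above 0.128 rad and world y of station_a below -0.1 m) or (value of joint finger_b above 0.128 rad and world y of station_b below -0.1 m) or (value of joint finger_c above 0.128 rad and world y of station_c below -0.1 m))), for 0.1 s.
4. then the red weight stands on the tired finger's pad (((value of joint finger_a above 0.06 rad and horizontal distance between marker_center and finger_a_pad below 0.02 m) or (value of joint finger_b above 0.06 rad and horizontal distance between marker_center and finger_b_pad below 0.02 m) or (value of joint finger_c above 0.06 rad and horizontal distance between marker_center and finger_c_pad below 0.02 m)) and height (world z) of marker_center between 0.078 and 0.1 m and angle between marker_center's own z axis and vertical below 0.25 rad), for 0.2 s.
At the end, for the whole second after the job is handed in: The red weight stands upright (within 0.25 rad) by itself on the tired finger's pad, its centre within 20 mm of the pad's centre seen from above, bending that finger by more than 0.06 rad (a sound finger bends less than 0.055 under it); the jars and cup are within 30 mm of where they stood (all of step 4 and distance of each of jar_1_center, jar_2_center, pin_cup_center from where it was at the start of the episode below 0.03 m); the robot touches nothing.
It fails at once if a station is pressed with more than 60 N (contact force between any of station_a, station_b, station_c and the fingers above 60 N).
It fails at once if a jar or the cup is shifted by more than 30 mm (distance of any of jar_1_center, jar_2_center, pin_cup_center from where it was at the start of the episode above 0.03 m).
It also fails if it takes over 67 s, if anything falls off the work surface, if the arm or the gripper's body presses on something with over 40 N, if the wrist force passes 120 N, or if a joint passes its speed limit or range.

## Working session

There is one attempt and no reset: what is moved stays moved. The work goes in short steps, Python scripts to look and compute and a tool call to move; the robot and the scene stay as the last step left them, time stands still between calls to the robot, and variables do not carry over. Pictures are saved under pics/ and viewed, at most 10 in all, crops included, and the job is handed in when it is done.

Besides the shell and the picture viewer there is one more tool, called after "Call:" as name(argument=value, ...) on one line, values as JSON. carry_out: Moves the arm, as the interface text tells. Its arguments: {"type":"object","properties":{"fingers":{"type":"array","items":{"type":"number"}},"offset":{"type":"array","items":{"type":"array","items":{"type":"number"}}},"twist":{"type":"array","items":{"type":"array","items":{"type":"number"}}}},"required":["fingers","offset","twist"]}

```bash
mkdir -p pics; python3 - <<'E'
from bench import env
import cv2,numpy as np
print(env.tips_ahead); s=env.observe(); print(s['time_s'],s['tool_pos'],s['eef_rot'],s['gripper_width'],s['ft_force'])
for n in('top','side'):
    p=env.capture(n); cv2.imwrite(f'pics/{n}0.png',p['frame'])
    for t in('finger_a_pad','station_a','marker_center','jar_1_center','pin_cup_center'):
        print(n,t,[(np.round(d['position'],3).tolist(),round(d['p'],2)) for d in env.search_frame(p,t)])
    if n=='top':print(p['intrinsics'],p['T'])
E
```

```text
0.025
0.0 [0.26165601 0.56665872 0.21787158] [[-9.07807036e-01  4.19386276e-01 -1.23973918e-03]
 [ 4.19388020e-01  9.07804794e-01 -2.03593179e-03]
 [ 2.71599321e-04 -2.36816496e-03 -9.99997159e-01]] 0.08570715811752448 [0.08923684 0.29506744 0.03828237]
top finger_a_pad [([0.497, 0.002, 0.062], 0.84)]
top station_a [([0.466, -0.205, 0.014], 0.94), ([0.498, 0.206, 0.013], 0.91), ([0.516, -0.0, 0.01], 0.75)]
top marker_center [([0.372, 0.306, 0.023], 0.92), ([0.448, 0.39, 0.022], 0.75)]
top jar_1_center [([0.7, 0.002, 0.086], 0.87)]
top pin_cup_center [([0.444, -0.407, 0.034], 0.86)]
[[519.24865924   0.         314.26728272]
 [  0.         519.24865924 248.39295217]
 [  0.           0.           1.        ]] [[ 0.01598256  0.98037868 -0.19647445  0.35018807]
 [-0.99985156  0.01693531  0.00317005 -0.01221249]
 [ 0.00643521  0.19639462  0.98050382  1.13383054]
 [ 0.          0.          0.          1.        ]]
side finger_a_pad [([0.5, -0.007, 0.063], 0.7)]
side station_a [([0.522, -0.01, 0.012], 0.93), ([0.466, -0.22, 0.015], 0.71), ([0.505, 0.199, 0.011], 0.6), ([0.702, -0.021, 0.058], 0.33)]
side marker_center [([0.45, 0.386, 0.022], 0.78), ([0.374, 0.301, 0.022], 0.66)]
side jar_1_center [([0.702, -0.02, 0.063], 0.84)]
side pin_cup_center [([0.437, -0.383, 0.045], 0.87)]
```

View pics/top0.png

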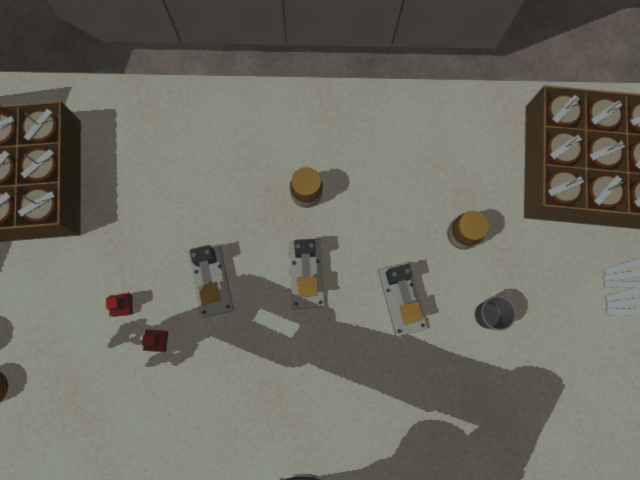

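View pics/side0.png

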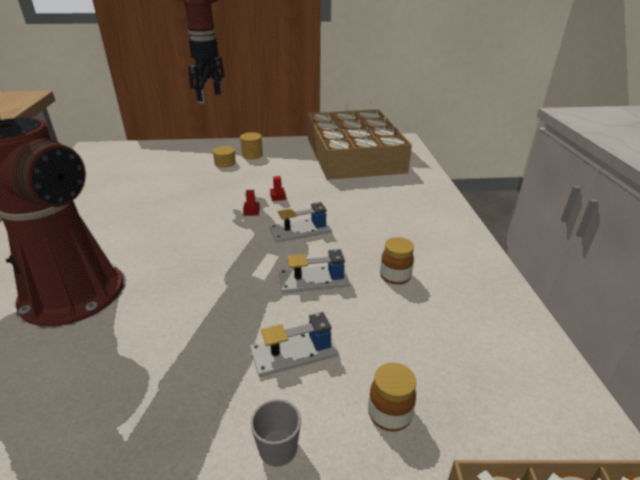

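Candidates for the red weight in the top view are (119,304), at y≈0.39, and (154,340), at y≈0.31. The one at (119,304) is farthest left, so I choose it. The pads are at (209,294), (307,287) and (411,313), and there is a jar behind the middle station.

```bash
cat > h.py <<'E'
from bench import env
import cv2,numpy as np
def ray(p,u,v,z,T=None):
    K=p['intrinsics']; T=p['T'] if T is None else T
    d=T[:3,:3]@np.array([(u-K[0,2])/K[0,0],-(v-K[1,2])/K[1,1],-1.])
    return T[:3,3]+d*(z-T[2,3])/d[2]
def wristT(p,s):
    M=np.eye(4);M[:3,:3]=s['eef_rot'];M[:3,3]=s['tool_pos'];return M@p['mount']
def blob(p,u,v,lo,hi,r=22):
    h=cv2.cvtColor(p['frame'],cv2.COLOR_BGR2HSV)
    m=cv2.inRange(h,lo,hi); k=np.zeros_like(m);k[max(0,v-r):v+r,max(0,u-r):u+r]=1;m=m*k
    n,l,st,c=cv2.connectedComponentsWithStats(m)
    i=1+np.argmax(st[1:,4]);pts=np.argwhere(l==i)[:,::-1].astype(np.float32)
    return c[i],st[i,4],cv2.minAreaRect(pts)
def inv(off):pass
E
python3 - <<'E'
from h import *
p=env.capture('top')
for u,v in((209,294),(307,287),(411,313)):
    c,n,rc=blob(p,u,v,(10,120,50),(32,255,255)); box=cv2.boxPoints(rc)
    w=[ray(p,*b,.061)[:2] for b in box]; e=w[1]-w[0]
    print(c.round(1),n,ray(p,*rc[0],.061).round(4),np.degrees(np.arctan2(e[1],e[0])).round(1),np.linalg.norm(e),np.linalg.norm(w[2]-w[1]))
c=cv2.resize(p['frame'][260:370,80:240],None,fx=5,fy=5,interpolation=cv2.INTER_CUBIC);cv2.imwrite('pics/crop.png',c)
print(env.capture('wrist')['mount'].round(4))
E
```

```text
[208.8 293. ] 325 [0.4673 0.201  0.061 ] -75.8 0.03682286857310643 0.03783620445781099
[307.  286.1] 346 [ 0.4842 -0.0019  0.061 ] -89.0 0.03750964716720095 0.03965902358101017
[411.  312.4] 350 [ 0.4343 -0.2169  0.061 ] -75.2 0.038951251037518335 0.038011872039308565
[[ 6.000e-04  9.584e-01  2.854e-01  7.280e-02]
 [ 1.000e+00 -7.000e-04  3.000e-04  6.000e-04]
 [ 5.000e-04  2.854e-01 -9.584e-01 -1.553e-01]
 [ 0.000e+00  0.000e+00  0.000e+00  1.000e+00]]
```

View pics/crop.png

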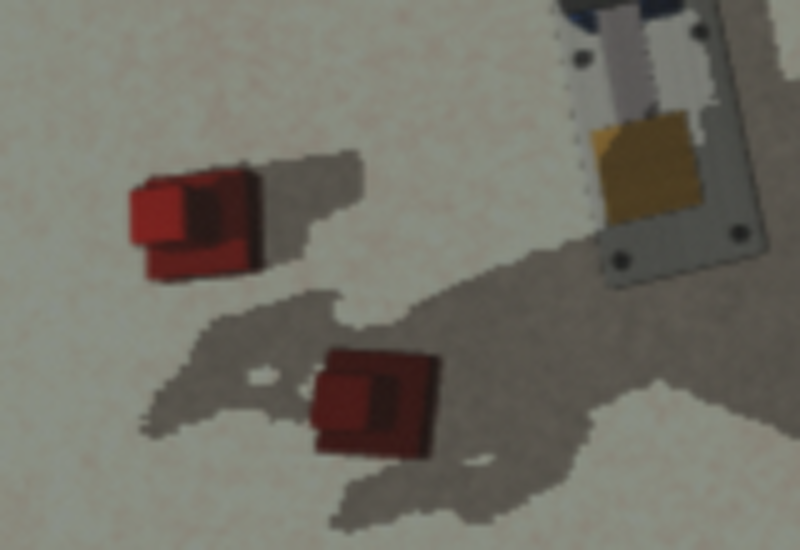

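The crop shows the chosen red weight with its grip top at full-image (112,303). The look-alike is nearer the robot. I'm moving above the left pad with the jaws shut.

```bash
cat >> h.py <<'E'
def plan(x,y,z,yaw=None):
    s=env.observe();R=s['eef_rot']
    o=R.T@(np.array([x,y,z])-s['tool_pos'])/.025
    cur=np.degrees(np.arctan2(R[1,0],R[0,0])); 
    print('off',o.round(2),'yaw',cur.round(1),'pos',s['tool_pos'].round(4),'F',s['ft_force'].round(1),'t',s['time_s'])
    if yaw is not None:
        from scipy.spatial.transform import Rotation as Q
        Rt=np.array([[np.cos(yaw),np.sin(yaw),0],[np.sin(yaw),-np.cos(yaw),0],[0,0,-1]])
        print('twist',(np.degrees(Q.from_matrix(R.T@Rt).as_rotvec())/5).round(2))
E
python3 -c "
from h import *
plan(.4673,.201,.125)"
```

```text
off [-13.6   -9.86   3.77] yaw 155.2 pos [0.2621 0.5674 0.2193] F [-0.4 -0.2 -0.6] t 0.7
```

Call:
carry_out(fingers=[0,0,0,0,0,0,0,0,0,0], offset=[[-13.6,-9.86,3.77],[-13.6,-9.86,3.77],[-13.6,-9.86,3.77],[-13.6,-9.86,3.77],[-13.6,-9.86,3.77],[-13.6,-9.86,3.77],[-13.6,-9.86,3.77],[-13.6,-9.86,3.77],[-13.6,-9.86,3.77],[-13.6,-9.86,3.77]], twist=[[0,0,0],[0,0,0],[0,0,0],[0,0,0],[0,0,0],[0,0,0],[0,0,0],[0,0,0],[0,0,0],[0,0,0]])

```text
time_s: 1.53
tool_pos: [0.4617, 0.211, 0.128]
eef_rot: [[-0.908, 0.419, 0.001], [0.419, 0.908, 0.0], [-0.001, 0.001, -1.0]]
ft_force: [1.7, 0.1, 0.0]
gripper_width: -0.0002
grip_force: 0.0
```

```bash
python3 - <<'E'
from h import *
s=env.observe();p=env.capture('wrist');cv2.imwrite('pics/w1.png',p['frame']);T=wristT(p,s)
print([ (d['position'],d['p']) for d in env.search_frame(p,'finger_a_pad')])
for d in env.cut_out(p,'finger_a_pad'):
    pts=np.argwhere(d['region'])[:,::-1].astype(np.float32);rc=cv2.minAreaRect(pts);print(rc,d['p'],ray(p,*rc[0],.061,T))
plan(.4673,.201,.095)
E
```

```text
[([0.4901, 0.0038, 0.0612], 0.96)]
((35.875362396240234, 409.4450988769531), (55.23609924316406, 67.00237274169922), 60.64224624633789) 0.59 [4.84588867e-01 4.13947537e-04 6.10000000e-02]
((338.49212646484375, 281.1902160644531), (217.36007690429688, 104.2093505859375), 51.03324890136719) 0.44 [0.48487054 0.21494277 0.061     ]
off [-0.36 -0.23  1.29] yaw 154.9 pos [0.4616 0.2101 0.1274] F [-0.4  0.2  0.4] t 1.6833
```

View pics/w1.png

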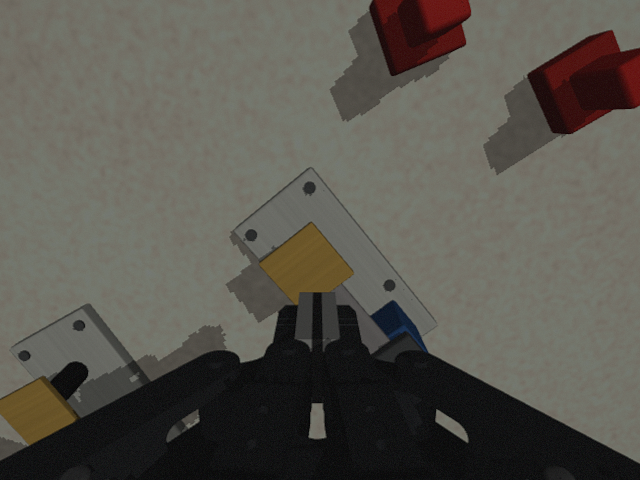

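The wrist view shows the left pad with corners (312,222), (261,263) and (353,270), and its centre at about (307,267). Both red weights are at upper right.

```bash
python3 - <<'E'
from h import *
s=env.observe();p=env.capture('wrist');T=wristT(p,s)
c=[ray(p,*q,.061,T) for q in((312,222),(261,263),(353,270))]
m=(c[1]+c[2])/2;print(np.round(c,4),m, [np.linalg.norm(a-c[0]) for a in c[1:]])
plan(m[0],m[1],.09)
plan(m[0],m[1],.0755)
E
```

```text
[[0.4456 0.2152 0.061 ]
 [0.4552 0.1782 0.061 ]
 [0.4816 0.2245 0.061 ]] [0.46837907 0.20131525 0.061     ] [np.float64(0.03824691031512603), np.float64(0.03714797561681233)]
off [-0.44 -0.26  1.51] yaw 155.0 pos [0.4611 0.2117 0.1278] F [0.5 0.3 0.7] t 1.7333
off [-0.44 -0.26  2.09] yaw 155.0 pos [0.4611 0.2117 0.1278] F [0.5 0.3 0.7] t 1.7333
```

Call:
carry_out(fingers=[0,0,0,0,0,0,0], offset=[[-0.44,-0.26,1.0],[-0.44,-0.26,1.5],[-0.44,-0.26,1.7],[-0.44,-0.26,1.85],[-0.44,-0.26,1.96],[-0.44,-0.26,1.96],[-0.44,-0.26,1.96]], twist=[[0,0,0],[0,0,0],[0,0,0],[0,0,0],[0,0,0],[0,0,0],[0,0,0]])

```text
time_s: 2.32
tool_pos: [0.4685, 0.203, 0.0797]
eef_rot: [[-0.908, 0.418, 0.001], [0.418, 0.908, 0.0], [-0.001, 0.001, -1.0]]
ft_force: [-0.8, -0.2, -0.1]
gripper_width: 0.0004
grip_force: 0.0
```

Call:
carry_out(fingers=[0,0,0], offset=[[0,0,0.08],[0,0,0.16],[0,0,0.16]], twist=[[0,0,0],[0,0,0],[0,0,0]])

```text
time_s: 2.57
tool_pos: [0.468, 0.2022, 0.0749]
eef_rot: [[-0.908, 0.419, 0.0], [0.419, 0.908, -0.0], [-0.0, -0.0, -1.0]]
ft_force: [0.7, 0.2, 0.1]
gripper_width: -0.0002
grip_force: 0.0
```

```bash
python3 - <<'E'
from h import *
p=env.capture('wrist');cv2.imwrite('pics/w2.png',p['frame']);plan(.4684,.2013,.075)
E
```

```text
off [-0.03 -0.03 -0.  ] yaw 155.2 pos [0.468  0.2022 0.075 ] F [ 0.6 -0.8 -0.8] t 2.6167
```

View pics/w2.png

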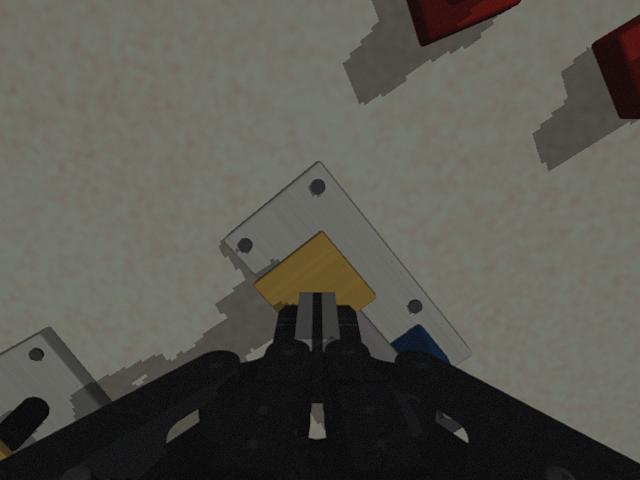

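The tips at (318,293) sit over the pad, and its corners (322,232), (253,284) and (376,296) show it still level. There is no contact yet, so I'm descending further in small steps.

Call:
carry_out(fingers=[0,0,0], offset=[[0.03,0,0.08],[0.03,0,0.16],[0.03,0,0.16]], twist=[[0,0,0],[0,0,0],[0,0,0]])

```text
time_s: 2.87
tool_pos: [0.467, 0.2023, 0.0704]
eef_rot: [[-0.908, 0.42, -0.001], [0.42, 0.908, -0.0], [0.001, -0.001, -1.0]]
ft_force: [-0.4, 0.4, 0.0]
gripper_width: 0.0002
grip_force: 0.0
```

```bash
python3 - <<'E'
from h import *
s=env.observe();p=env.capture('wrist');M=p['mount'];K=p['intrinsics'];Mi=np.linalg.inv(M)
for a in(0.,.006,.012,.018,.025,.032):
  for xx in(-.011,.011):
    q=(Mi@[xx,0,a,1])[:3];print(a,xx,(K[0,2]+K[0,0]*q[0]/-q[2]).round(),(K[1,2]-K[1,1]*q[1]/-q[2]).round())
f=p['frame'];h=cv2.cvtColor(f,cv2.COLOR_BGR2HSV);m=cv2.inRange(h,(10,120,50),(32,255,255))
n,l,st,c=cv2.connectedComponentsWithStats(m);print(st[1:][st[1:,4]>500]);
plan(.4684,.2013,.066)
g=cv2.Canny(f,60,120)
cv2.imwrite('pics/w3.png',cv2.resize(f[180:380,200:440],None,fx=3,fy=3))
E
```

```text
0.0 -0.011 315.0 324.0
0.0 0.011 315.0 275.0
0.006 -0.011 315.0 317.0
0.006 0.011 315.0 270.0
0.012 -0.011 316.0 311.0
0.012 0.011 315.0 265.0
0.018 -0.011 316.0 305.0
0.018 0.011 316.0 261.0
0.025 -0.011 316.0 299.0
0.025 0.011 316.0 255.0
0.032 -0.011 316.0 293.0
0.032 0.011 316.0 251.0
[[ 253  236  125   83 4736]]
off [-0.07 -0.02  0.18] yaw 155.2 pos [0.4671 0.2024 0.0706] F [ 0.9  0.6 -0.2] t 2.9167
```

View pics/w3.png

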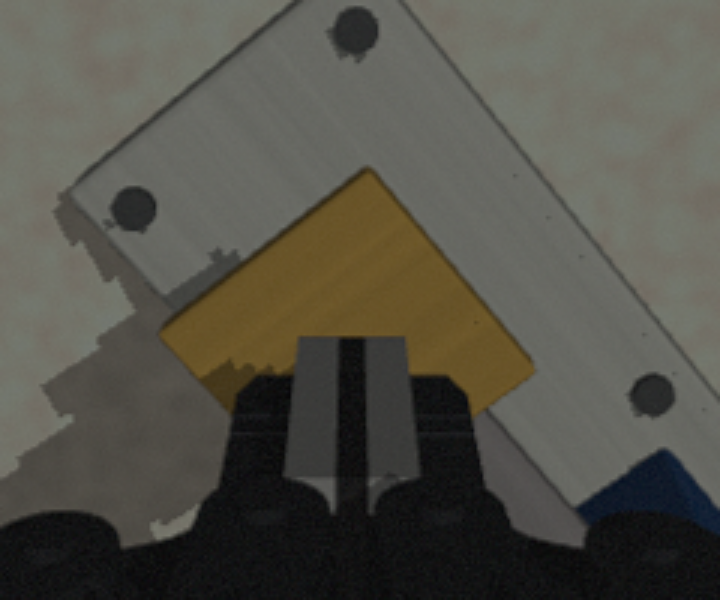

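The pad still looks undisturbed, with corners at about (323,236), (253,290) and (378,303), and the tips are at row 292. The tips seem shorter than nominal, so I'm continuing in small steps.

Call:
carry_out(fingers=[0,0,0], offset=[[-0.03,0,0.08],[-0.03,0,0.16],[-0.03,0,0.16]], twist=[[0,0,0],[0,0,0],[0,0,0]])

```text
time_s: 3.17
tool_pos: [0.4678, 0.202, 0.0665]
eef_rot: [[-0.908, 0.42, -0.001], [0.42, 0.908, -0.0], [0.001, -0.001, -1.0]]
ft_force: [0.4, 0.0, 0.4]
gripper_width: -0.0001
grip_force: 0.0
```

```bash
python3 - <<'E'
from h import *
for i in range(4): 
    s=env.observe();p=env.capture('wrist');T=wristT(p,s);print(s['tool_pos'].round(4),s['ft_force'].round(2),s['joint_torque'].round(2))
m=cv2.inRange(cv2.cvtColor(p['frame'],cv2.COLOR_BGR2HSV),(10,120,50),(32,255,255))
n,l,st,c=cv2.connectedComponentsWithStats(m);i=1+np.argmax(st[1:,4]);P=np.argwhere(l==i)[:,::-1]
for k in(P[P[:,0].argmin()],P[P[:,1].argmin()],P[P[:,0].argmax()]):print(k,[ray(p,*k,z,T).round(4)[:2] for z in(.061,.055,.050)])
E
```

```text
[0.4678 0.202  0.0665] [0.43 0.   0.38] [-3.00e-02 -3.23e+01 -2.54e+01 -0.00e+00 -6.00e-02 -0.00e+00]
[0.4678 0.2021 0.0666] [-0.29 -0.09  0.11] [-2.000e-02 -3.207e+01 -2.508e+01 -0.000e+00 -1.000e-02 -0.000e+00]
[0.4679 0.2021 0.0667] [ 0.57 -0.23 -0.52] [-1.000e-02 -3.201e+01 -2.500e+01 -0.000e+00  0.000e+00 -0.000e+00]
[0.4681 0.2022 0.0669] [ 0.3  -0.15  0.56] [-1.000e-02 -3.200e+01 -2.499e+01 -0.000e+00  1.000e-02 -0.000e+00]
[251 292] [array([0.4556, 0.1775]), array([0.4576, 0.1755]), array([0.4592, 0.1737])]
[321 236] [array([0.4454, 0.2152]), array([0.447 , 0.2145]), array([0.4484, 0.2139])]
[378 304] [array([0.4836, 0.2248]), array([0.4866, 0.2245]), array([0.4891, 0.2242])]
```

Call:
carry_out(fingers=[0,0,0], offset=[[0,0,0.08],[0,0,0.16],[0,0,0.16]], twist=[[0,0,0],[0,0,0],[0,0,0]])

```text
time_s: 3.62
tool_pos: [0.4677, 0.2021, 0.0625]
eef_rot: [[-0.908, 0.419, -0.001], [0.419, 0.908, -0.0], [0.001, -0.001, -1.0]]
ft_force: [0.7, -0.2, -0.2]
gripper_width: 0.0002
grip_force: 0.0
```

```bash
python3 - <<'E'
from h import *
p=env.capture('side');f=p['frame'][170:270,230:360];cv2.imwrite('pics/s4.png',cv2.resize(f,None,fx=6,fy=6,interpolation=cv2.INTER_CUBIC))
K=p['intrinsics'];Ti=np.linalg.inv(p['T'])
for z in(.0375,.0505,.061,.0625):
    q=(Ti@[.468,.202,z,1])[:3];u=K[0,2]+K[0,0]*q[0]/-q[2];v=K[1,2]-K[1,1]*q[1]/-q[2];print(z,u,v,(u-230)*6,(v-170)*6)
E
```

```text
0.0375 286.60693051762775 220.6887721419037 339.6415831057665 304.1326328514223
0.0505 286.43307572432786 216.29511629052558 338.5984543459672 277.7706977431535
0.061 286.29098195058907 212.7041244715382 337.7458917035344 256.22474682922916
0.0625 286.27055927980825 212.18800302746473 337.6233556788495 253.1280181647884
```

View pics/s4.png

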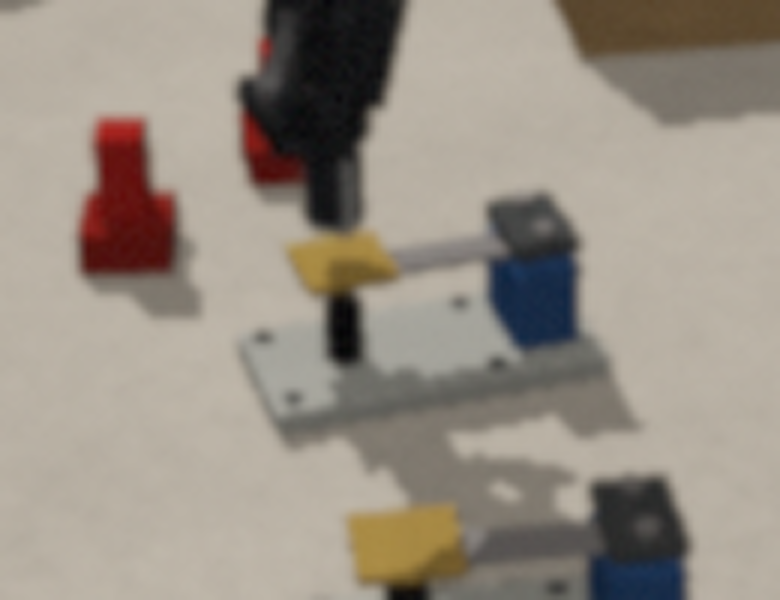

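The side crop shows the fingertips near crop (335,225), still about 16 mm above the pad, whose centre is at (338,258). So the shut tips are about 14 mm behind the reported TCP. Contact should come at TCP z≈0.047.

Call:
carry_out(fingers=[0,0,0,0,0,0], offset=[[0,0,0.15],[0,0,0.3],[0,0,0.4],[0,0,0.5],[0,0,0.56],[0,0,0.56]], twist=[[0,0,0],[0,0,0],[0,0,0],[0,0,0],[0,0,0],[0,0,0]])

```text
time_s: 4.17
tool_pos: [0.4677, 0.2021, 0.0485]
eef_rot: [[-0.908, 0.419, -0.001], [0.419, 0.908, -0.0], [0.001, -0.001, -1.0]]
ft_force: [-0.8, 0.8, 0.1]
gripper_width: -0.0
grip_force: 0.4
```

Call:
carry_out(fingers=[0,0,0,0], offset=[[0,0,0.08],[0,0,0.16],[0,0,0.2],[0,0,0.2]], twist=[[0,0,0],[0,0,0],[0,0,0],[0,0,0]])

```text
time_s: 4.5
tool_pos: [0.468, 0.2022, 0.0443]
eef_rot: [[-0.908, 0.419, -0.0], [0.419, 0.908, -0.0], [0.0, -0.0, -1.0]]
ft_force: [-1.8, -0.3, 6.2]
gripper_width: 0.0002
grip_force: 3.0
```

Call:
carry_out(fingers=[0,0,0], offset=[[0,0,0.08],[0,0,0.08],[0,0,0.08]], twist=[[0,0,0],[0,0,0],[0,0,0]])

```text
time_s: 4.75
tool_pos: [0.468, 0.2022, 0.0427]
eef_rot: [[-0.908, 0.419, -0.001], [0.419, 0.908, -0.0], [0.001, -0.0, -1.0]]
ft_force: [-2.4, -0.5, 8.1]
gripper_width: -0.0
grip_force: 4.0
```

Call:
carry_out(fingers=[0,0,0], offset=[[0,0,0.08],[0,0,0.08],[0,0,0.08]], twist=[[0,0,0],[0,0,0],[0,0,0]])

```text
time_s: 5.0
tool_pos: [0.4681, 0.2022, 0.0411]
eef_rot: [[-0.908, 0.419, -0.001], [0.419, 0.908, -0.0], [0.001, -0.001, -1.0]]
ft_force: [-4.2, -2.0, 9.1]
gripper_width: -0.0001
grip_force: 5.0
```

Call:
carry_out(fingers=[0,0,0], offset=[[0,0,0.06],[0,0,0.06],[0,0,0.06]], twist=[[0,0,0],[0,0,0],[0,0,0]])

```text
time_s: 5.25
tool_pos: [0.4681, 0.2023, 0.0398]
eef_rot: [[-0.908, 0.419, -0.001], [0.419, 0.908, -0.0], [0.001, -0.001, -1.0]]
ft_force: [-5.4, -0.8, 10.9]
gripper_width: -0.0
grip_force: 5.8
```

Call:
carry_out(fingers=[0,0,0], offset=[[0,0,0.05],[0,0,0.05],[0,0,0.05]], twist=[[0,0,0],[0,0,0],[0,0,0]])

```text
time_s: 5.5
tool_pos: [0.4682, 0.2023, 0.0389]
eef_rot: [[-0.908, 0.419, -0.001], [0.419, 0.908, -0.0], [0.001, -0.001, -1.0]]
ft_force: [-5.0, -2.0, 11.8]
gripper_width: -0.0002
grip_force: 6.6
```

Call:
carry_out(fingers=[0,0,0], offset=[[0,0,0.05],[0,0,0.05],[0,0,0.05]], twist=[[0,0,0],[0,0,0],[0,0,0]])

```text
time_s: 5.75
tool_pos: [0.4683, 0.2023, 0.0387]
eef_rot: [[-0.908, 0.419, -0.001], [0.419, 0.908, -0.0], [0.001, -0.001, -1.0]]
ft_force: [-8.2, -2.5, 19.3]
gripper_width: 0.0002
grip_force: 10.0
```

Call:
carry_out(fingers=[0,0,0], offset=[[0,0,0.05],[0,0,0.05],[0,0,0.05]], twist=[[0,0,0],[0,0,0],[0,0,0]])

```text
time_s: 6.0
tool_pos: [0.4683, 0.2024, 0.0384]
eef_rot: [[-0.908, 0.419, -0.002], [0.419, 0.908, -0.001], [0.001, -0.001, -1.0]]
ft_force: [-10.9, -3.0, 26.9]
gripper_width: -0.0
grip_force: 13.5
```

The left finger is sound: it took about 12 N to reach its stop at TCP z≈0.0388. Next I lift and go to the middle finger.

```bash
python3 -c "
from h import *
plan(.4683,.202,.08);plan(.485,-.002,.08);plan(.485,-.002,.052)"
```

```text
off [-0.   -0.02 -1.66] yaw 155.2 pos [0.4683 0.2024 0.0384] F [-10.9  -3.   26.9] t 6.0
off [-4.03 -7.14 -1.66] yaw 155.2 pos [0.4683 0.2024 0.0384] F [-10.9  -3.   26.9] t 6.0
off [-4.03 -7.14 -0.54] yaw 155.2 pos [0.4683 0.2024 0.0384] F [-10.9  -3.   26.9] t 6.0
```

Call:
carry_out(fingers=[0,0,0,0,0,0,0,0,0,0], offset=[[0,0,-1.0],[0,0,-1.8],[-4.03,-7.14,-1.8],[-4.03,-7.14,-1.8],[-4.03,-7.14,-1.8],[-4.03,-7.14,-1.8],[-4.03,-7.14,-1.8],[-4.03,-7.14,-1.2],[-4.03,-7.14,-0.65],[-4.03,-7.14,-0.65]], twist=[[0,0,0],[0,0,0],[0,0,0],[0,0,0],[0,0,0],[0,0,0],[0,0,0],[0,0,0],[0,0,0],[0,0,0]])

```text
time_s: 6.83
tool_pos: [0.4828, -0.003, 0.0486]
eef_rot: [[-0.907, 0.421, -0.004], [0.422, 0.907, 0.0], [0.004, -0.001, -1.0]]
ft_force: [-0.2, 0.4, 0.2]
gripper_width: 0.0001
grip_force: 0.1
```

Call:
carry_out(fingers=[0,0,0,0,0], offset=[[0,0,0.08],[0,0,0.16],[0,0,0.2],[0,0,0.2],[0,0,0.2]], twist=[[0,0,0],[0,0,0],[0,0,0],[0,0,0],[0,0,0]])

```text
time_s: 7.25
tool_pos: [0.4849, -0.0019, 0.0465]
eef_rot: [[-0.908, 0.418, 0.0], [0.418, 0.908, -0.0], [-0.001, -0.0, -1.0]]
ft_force: [-2.1, -1.0, 3.1]
gripper_width: -0.0
grip_force: 1.5
```

Call:
carry_out(fingers=[0,0,0], offset=[[0,0,0.1],[0,0,0.1],[0,0,0.1]], twist=[[0,0,0],[0,0,0],[0,0,0]])

```text
time_s: 7.5
tool_pos: [0.4851, -0.0019, 0.044]
eef_rot: [[-0.908, 0.419, 0.001], [0.419, 0.908, 0.0], [-0.001, 0.0, -1.0]]
ft_force: [-3.6, -0.4, 4.9]
gripper_width: -0.0001
grip_force: 2.8
```

Call:
carry_out(fingers=[0,0,0,0], offset=[[0,0,0.08],[0,0,0.16],[0,0,0.16],[0,0,0.16]], twist=[[0,0,0],[0,0,0],[0,0,0],[0,0,0]])

```text
time_s: 7.83
tool_pos: [0.4851, -0.0018, 0.0404]
eef_rot: [[-0.908, 0.419, 0.0], [0.419, 0.908, 0.0], [-0.0, 0.0, -1.0]]
ft_force: [-3.6, -0.2, 8.2]
gripper_width: -0.0001
grip_force: 4.7
```

Call:
carry_out(fingers=[0,0,0], offset=[[0,0,0.06],[0,0,0.06],[0,0,0.06]], twist=[[0,0,0],[0,0,0],[0,0,0]])

```text
time_s: 8.08
tool_pos: [0.4852, -0.0018, 0.0392]
eef_rot: [[-0.908, 0.419, 0.0], [0.419, 0.908, 0.0], [-0.0, 0.0, -1.0]]
ft_force: [-5.2, 0.3, 10.6]
gripper_width: 0.0002
grip_force: 5.4
```

Call:
carry_out(fingers=[0,0,0], offset=[[0,0,0.06],[0,0,0.06],[0,0,0.06]], twist=[[0,0,0],[0,0,0],[0,0,0]])

```text
time_s: 8.33
tool_pos: [0.4853, -0.0018, 0.0386]
eef_rot: [[-0.908, 0.419, -0.0], [0.419, 0.908, 0.0], [0.0, 0.0, -1.0]]
ft_force: [-6.5, 1.1, 15.6]
gripper_width: 0.0
grip_force: 8.6
```

Call:
carry_out(fingers=[0,0,0], offset=[[0,0,0.06],[0,0,0.06],[0,0,0.06]], twist=[[0,0,0],[0,0,0],[0,0,0]])

```text
time_s: 8.58
tool_pos: [0.4853, -0.0018, 0.0383]
eef_rot: [[-0.908, 0.419, -0.001], [0.419, 0.908, 0.0], [0.001, -0.0, -1.0]]
ft_force: [-10.7, 0.3, 24.5]
gripper_width: 0.0003
grip_force: 13.1
```

```bash
python3 -c "
from h import *
plan(.435,-.217,.08);plan(.435,-.217,.052)"
```

```text
off [-1.78 -8.66 -1.67] yaw 155.2 pos [ 0.4853 -0.0018  0.0383] F [-10.7   0.3  24.5] t 8.5833
off [-1.78 -8.66 -0.55] yaw 155.2 pos [ 0.4853 -0.0018  0.0383] F [-10.7   0.3  24.5] t 8.5833
```

The middle finger is sound too, at about 11 N at its stop. Next is the right finger.

Call:
carry_out(fingers=[0,0,0,0,0,0,0,0,0,0], offset=[[0,0,-1.0],[0,0,-1.8],[-1.78,-8.66,-1.8],[-1.78,-8.66,-1.8],[-1.78,-8.66,-1.8],[-1.78,-8.66,-1.8],[-1.78,-8.66,-1.8],[-1.78,-8.66,-1.5],[-1.78,-8.66,-0.7],[-1.78,-8.66,-0.7]], twist=[[0,0,0],[0,0,0],[0,0,0],[0,0,0],[0,0,0],[0,0,0],[0,0,0],[0,0,0],[0,0,0],[0,0,0]])

```text
time_s: 9.42
tool_pos: [0.4321, -0.2167, 0.0495]
eef_rot: [[-0.907, 0.422, -0.004], [0.422, 0.907, 0.003], [0.005, 0.002, -1.0]]
ft_force: [-1.1, 1.2, -0.7]
gripper_width: 0.0
grip_force: 0.0
```

Call:
carry_out(fingers=[0,0,0,0,0], offset=[[0,0,0.08],[0,0,0.16],[0,0,0.2],[0,0,0.2],[0,0,0.2]], twist=[[0,0,0],[0,0,0],[0,0,0],[0,0,0],[0,0,0]])

```text
time_s: 9.83
tool_pos: [0.435, -0.2169, 0.048]
eef_rot: [[-0.908, 0.418, 0.001], [0.418, 0.908, -0.0], [-0.001, 0.0, -1.0]]
ft_force: [0.2, 0.4, 0.9]
gripper_width: 0.0001
grip_force: 0.4
```

Call:
carry_out(fingers=[0,0,0,0], offset=[[0,0,0.08],[0,0,0.16],[0,0,0.16],[0,0,0.16]], twist=[[0,0,0],[0,0,0],[0,0,0],[0,0,0]])

```text
time_s: 10.17
tool_pos: [0.4349, -0.2173, 0.0438]
eef_rot: [[-0.908, 0.42, 0.001], [0.42, 0.908, -0.0], [-0.001, 0.0, -1.0]]
ft_force: [0.9, 1.2, 2.9]
gripper_width: -0.0
grip_force: 1.4
```

Call:
carry_out(fingers=[0,0,0,0], offset=[[0,0,0.08],[0,0,0.16],[0,0,0.16],[0,0,0.16]], twist=[[0,0,0],[0,0,0],[0,0,0],[0,0,0]])

```text
time_s: 10.5
tool_pos: [0.4349, -0.2174, 0.0398]
eef_rot: [[-0.908, 0.42, 0.001], [0.42, 0.908, -0.0], [-0.001, 0.0, -1.0]]
ft_force: [1.1, 2.7, 4.8]
gripper_width: -0.0001
grip_force: 2.3
```

Call:
carry_out(fingers=[0,0,0], offset=[[0,0,0.06],[0,0,0.06],[0,0,0.06]], twist=[[0,0,0],[0,0,0],[0,0,0]])

```text
time_s: 10.75
tool_pos: [0.435, -0.2174, 0.039]
eef_rot: [[-0.908, 0.42, 0.001], [0.42, 0.908, 0.0], [-0.001, 0.0, -1.0]]
ft_force: [-0.7, 4.0, 9.1]
gripper_width: 0.0001
grip_force: 4.6
```

Call:
carry_out(fingers=[0,0,0], offset=[[0,0,0.06],[0,0,0.06],[0,0,0.06]], twist=[[0,0,0],[0,0,0],[0,0,0]])

```text
time_s: 11.0
tool_pos: [0.4351, -0.2175, 0.0387]
eef_rot: [[-0.908, 0.419, 0.0], [0.419, 0.908, 0.0], [-0.0, 0.001, -1.0]]
ft_force: [-3.0, 5.9, 17.9]
gripper_width: 0.0003
grip_force: 8.8
```

The right finger is the tired one: about 5 N at its stop, then a steep rise. I lift, check the right pad from the wrist camera, and go for the weight.

Call:
carry_out(fingers=[0,0,0,0,0,0], offset=[[0,0,-1.5],[0,0,-3],[0,0,-4.8],[0,0,-4.8],[0,0,-4.8],[0,0,-4.8]], twist=[[0,0,0],[0,0,0],[0,0,0],[0,0,0],[0,0,0],[0,0,0]])

```text
time_s: 11.5
tool_pos: [0.4335, -0.2173, 0.1558]
eef_rot: [[-0.908, 0.419, -0.001], [0.419, 0.908, -0.0], [0.001, -0.001, -1.0]]
ft_force: [-0.5, 0.3, 0.3]
gripper_width: -0.0002
grip_force: 0.0
```

```bash
python3 - <<'E'
from h import *
s=env.observe();p=env.capture('wrist');T=wristT(p,s);cv2.imwrite('pics/w5.png',p['frame'])
m=cv2.inRange(cv2.cvtColor(p['frame'],cv2.COLOR_BGR2HSV),(10,120,50),(32,255,255))
n,l,st,c=cv2.connectedComponentsWithStats(m);i=1+np.argmax(st[1:,4]);P=np.argwhere(l==i)[:,::-1];print(st[i])
k=[P[P[:,0].argmin()],P[P[:,1].argmin()],P[P[:,0].argmax()],P[P[:,1].argmax()]]
w=[ray(p,*q,.061,T) for q in k]; print(np.array(k).tolist(),np.round(w,4),(w[0]+w[2])/2)
p=env.capture('top');k=[]
h=cv2.cvtColor(p['frame'],cv2.COLOR_BGR2HSV)
m=cv2.inRange(h,(0,120,40),(8,255,255))|cv2.inRange(h,(172,120,40),(180,255,255))
R=m[280:325,95:140];P=np.argwhere(R)[:,::-1]+[95,280]
print('red bbox',P.min(0),P.max(0))
print('griptop',ray(p,111.6,302.6,.066))
plan(.45,.39,.17)
E
```

```text
[ 275  198   86   83 3708]
[[275, 236], [321, 198], [360, 244], [314, 280]] [[ 0.4223 -0.241   0.061 ]
 [ 0.4123 -0.2041  0.061 ]
 [ 0.4499 -0.1939  0.061 ]
 [ 0.4601 -0.2311  0.061 ]] [ 0.43612842 -0.21742786  0.061     ]
red bbox [106 294] [129 315]
griptop [0.44371016 0.39779377 0.066     ]
off [ 9.54 22.31 -0.59] yaw 155.2 pos [ 0.4324 -0.2164  0.1539] F [ 0.2  0.1 -0.8] t 11.6
```

Call:
carry_out(fingers=[70,70,70,70,70,70,70,70,70,70], offset=[[9.54,22.31,-0.6],[9.54,22.31,-0.6],[9.54,22.31,-0.6],[9.54,22.31,-0.6],[9.54,22.31,-0.6],[9.54,22.31,-0.6],[9.54,22.31,-0.6],[9.54,22.31,-0.6],[9.54,22.31,-0.6],[9.54,22.31,-0.6]], twist=[[0,0,-6.2],[0,0,-6.2],[0,0,-6.2],[0,0,-6.2],[0,0,-6.2],[0,0,-6.2],[0,0,-6.2],[0,0,-6.2],[0,0,-6.2],[0,0,-6.2]])

```text
time_s: 12.43
tool_pos: [0.4441, 0.2005, 0.1642]
eef_rot: [[-0.994, -0.108, -0.004], [-0.108, 0.994, -0.002], [0.004, -0.001, -1.0]]
ft_force: [1.5, -0.8, 0.3]
gripper_width: 0.0702
grip_force: 0.0
```

```bash
python3 -c "
from h import *
plan(.444,.398,.15,np.radians(186))"
```

```text
off [-0.85  7.85  0.55] yaw -173.8 pos [0.4441 0.2005 0.1642] F [ 1.5 -0.8  0.3] t 12.4333
twist [-0.02 -0.05  0.04]
```

Call:
carry_out(fingers=[70,70,70,70,70,70,70,70], offset=[[-0.85,7.5,0.5],[-0.85,7.5,0.5],[-0.85,7.5,0.5],[-0.85,7.5,0.5],[-0.85,7.5,0.5],[-0.85,7.5,0.5],[-0.85,7.5,0.5],[-0.85,7.5,0.5]], twist=[[0,0,0],[0,0,0],[0,0,0],[0,0,0],[0,0,0],[0,0,0],[0,0,0],[0,0,0]])

```text
time_s: 13.1
tool_pos: [0.4459, 0.3862, 0.152]
eef_rot: [[-0.994, -0.108, -0.003], [-0.108, 0.994, -0.003], [0.004, -0.003, -1.0]]
ft_force: [-0.8, -0.8, -0.3]
gripper_width: 0.0702
grip_force: 0.0
```

```bash
python3 - <<'E'
from h import *
s=env.observe();p=env.capture('wrist');print(s['tool_pos']);cv2.imwrite('pics/w6.png',p['frame'])
np.save('T6.npy',wristT(p,s))
E
```

```text
[0.44591414 0.38623078 0.15195526]
```

View pics/w6.png

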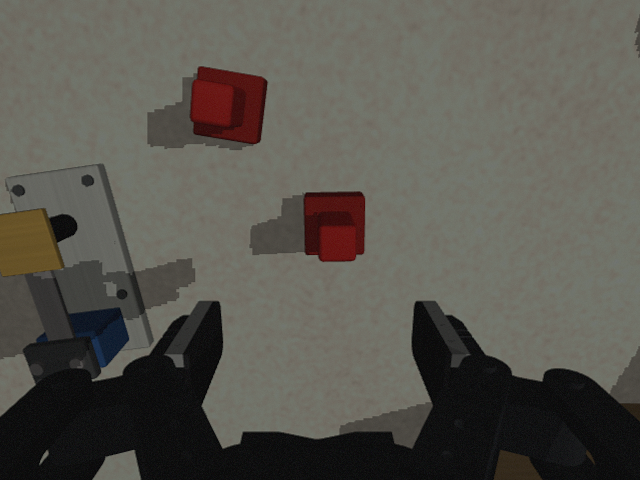

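The wrist view shows the target weight upright and square to the image, with its grip top centred at (338,243) and foot at (335,223). The look-alike is at (222,105).

```bash
python3 - <<'E'
from h import *
p=env.capture('wrist');T=np.load('T6.npy')
a=ray(p,338,243.5,.066,T);b=ray(p,334.7,223.5,.022,T);print(a,b)
x,y=(a[:2]+b[:2])/2
# tip z analysis: project tips
plan(x,y,.09);plan(x,y,.03)
E
```

```text
[0.44648948 0.39979609 0.066     ] [0.44494642 0.39926572 0.022     ]
off [-0.02  0.55  2.52] yaw -173.9 pos [0.4467 0.386  0.1531] F [ 0.2 -0.2 -0.2] t 13.2
off [-0.03  0.55  4.92] yaw -173.9 pos [0.4467 0.386  0.1531] F [ 0.2 -0.2 -0.2] t 13.2
```

Call:
carry_out(fingers=[60,60,60,60,60,60,60], offset=[[-0.03,0.55,1.0],[-0.03,0.55,2.5],[-0.03,0.55,4.0],[-0.03,0.55,4.8],[-0.03,0.55,5.2],[-0.03,0.55,5.2],[-0.03,0.55,5.2]], twist=[[0,0,0],[0,0,0],[0,0,0],[0,0,0],[0,0,0],[0,0,0],[0,0,0]])

```text
time_s: 13.78
tool_pos: [0.447, 0.401, 0.0248]
eef_rot: [[-0.994, -0.107, 0.0], [-0.107, 0.994, 0.0], [-0.0, 0.0, -1.0]]
ft_force: [0.2, -0.5, 0.1]
gripper_width: 0.0597
grip_force: 0.0
```

Call:
carry_out(fingers=[15,15,15,15,15,15,15,15,15], offset=[[0,0,0],[0,0,0],[0,0,0],[0,0,0],[0,0,0],[0,0,0],[0,0,0],[0,0,0],[0,0,0]], twist=[[0,0,0],[0,0,0],[0,0,0],[0,0,0],[0,0,0],[0,0,0],[0,0,0],[0,0,0],[0,0,0]])

```text
time_s: 14.53
tool_pos: [0.448, 0.4022, 0.0266]
eef_rot: [[-0.994, -0.108, 0.003], [-0.108, 0.994, 0.001], [-0.003, 0.001, -1.0]]
ft_force: [1.0, -3.2, 5.9]
gripper_width: 0.0231
grip_force: 59.9
```

Call:
carry_out(fingers=[15,15,15,15,15,15], offset=[[0,0,-0.8],[0,0,-2],[0,0,-3.5],[0,0,-5.6],[0,0,-5.6],[0,0,-5.6]], twist=[[0,0,0],[0,0,0],[0,0,0],[0,0,0],[0,0,0],[0,0,0]])

```text
time_s: 15.03
tool_pos: [0.4493, 0.4039, 0.1697]
eef_rot: [[-0.994, -0.108, 0.009], [-0.108, 0.994, 0.007], [-0.009, 0.006, -1.0]]
ft_force: [0.5, -0.4, -2.4]
gripper_width: 0.0229
grip_force: 59.7
```

```bash
python3 - <<'E'
from h import *
s=env.observe();p=env.capture('wrist');T=wristT(p,s);cv2.imwrite('pics/w7.png',p['frame']);print(s['gripper_width'],s['grip_force'])
plan(.436,-.2174,.165,np.radians(195))
E
```

```text
0.022859632669033566 59.659016132354736
off [  3.13 -24.6   -0.03] yaw -173.8 pos [0.4473 0.4024 0.166 ] F [ 0.5 -0.2 -4.2] t 15.0833
twist [ 0.02  0.04 -1.76]
```

View pics/w7.png

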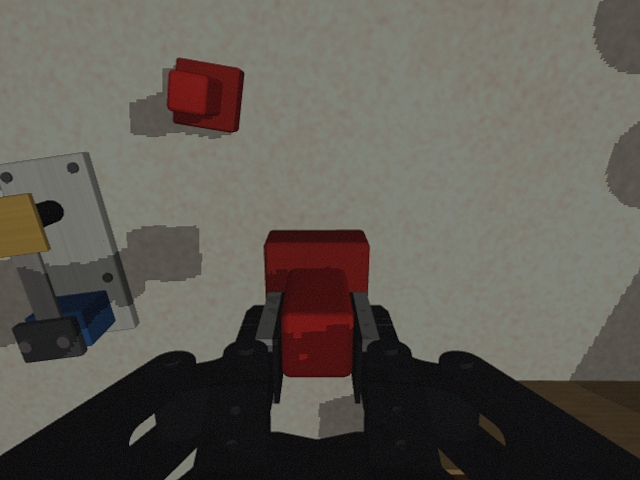

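The weight is held straight, grip top at (317,343) and foot front edge at row 232. I'm carrying it to the right station.

Call:
carry_out(fingers=[15,15,15,15,15,15,15,15,15,15], offset=[[2.45,-12,0],[2.45,-12,0],[3.13,-24.6,0],[3.13,-24.6,0],[3.13,-24.6,0],[3.13,-24.6,0],[3.13,-24.6,0],[3.13,-24.6,0],[3.13,-24.6,0],[3.13,-24.6,0]], twist=[[0,0,0],[0,0,0],[0,0,-1.8],[0,0,-1.8],[0,0,-1.8],[0,0,-1.8],[0,0,-1.8],[0,0,-1.8],[0,0,-1.8],[0,0,-1.8]])

```text
time_s: 15.92
tool_pos: [0.4331, -0.0134, 0.1605]
eef_rot: [[-0.965, -0.263, -0.006], [-0.263, 0.965, 0.001], [0.006, 0.003, -1.0]]
ft_force: [0.7, -0.3, -2.4]
gripper_width: 0.0228
grip_force: 60.3
```

```bash
python3 - <<'E'
from h import *
s=env.observe();p=env.capture('wrist');M=p['mount']
print('grip top in tool',[ray(p,317,343,a,M@np.eye(4)).round(4) for a in(-.0394,)],'foot front edge',ray(p,317,240,.0046,M).round(4))
plan(.436,-.2174,.14,np.radians(195))
E
```

```text
grip top in tool [array([ 0.0031,  0.0007, -0.0394])] foot front edge [0.0243 0.0007 0.0046]
off [ 1.91 -7.58  0.9 ] yaw -165.1 pos [ 0.4336 -0.0217  0.1609] F [ 0.6 -5.7 -3. ] t 15.9667
twist [-0.07 -0.09 -0.02]
```

```bash
python3 -c "
from h import *
plan(.4388,-.2167,.12)"
```

```text
off [ 1.79 -7.58  1.7 ] yaw -165.1 pos [ 0.4336 -0.0217  0.1609] F [ 0.6 -5.7 -3. ] t 15.9667
```

Call:
carry_out(fingers=[15,15,15,15,15,15,15,15,15], offset=[[1.79,-7.58,0],[1.79,-7.58,0],[1.79,-7.58,0],[1.79,-7.58,0],[1.79,-7.58,0],[1.79,-7.58,0.8],[1.79,-7.58,1.7],[1.79,-7.58,1.7],[1.79,-7.58,1.7]], twist=[[0,0,0],[0,0,0],[0,0,0],[0,0,0],[0,0,0],[0,0,0],[0,0,0],[0,0,0],[0,0,0]])

```text
time_s: 16.72
tool_pos: [0.4394, -0.2043, 0.1174]
eef_rot: [[-0.965, -0.262, -0.009], [-0.262, 0.965, 0.006], [0.007, 0.008, -1.0]]
ft_force: [-0.2, 0.7, -2.2]
gripper_width: 0.0229
grip_force: 61.2
```

```bash
python3 - <<'E'
from h import *
plan(.4388,-.2167,.0895,np.radians(195));plan(.4388,-.2167,.083)
p=env.capture('wrist');cv2.imwrite('pics/w8.png',p['frame'])
E
```

```text
off [ 0.15 -0.48  1.11] yaw -164.8 pos [ 0.4394 -0.2043  0.1174] F [-0.2  0.7 -2.2] t 16.7167
twist [ 0.09 -0.08  0.04]
off [ 0.14 -0.48  1.37] yaw -164.8 pos [ 0.4394 -0.2043  0.1174] F [-0.2  0.7 -2.2] t 16.7167
```

View pics/w8.png

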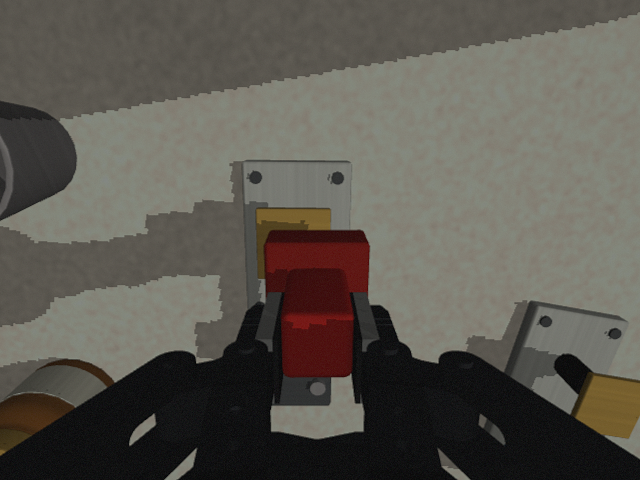

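The wrist view shows the weight square to the station, with the pad at (293,240) and the weight still about 12 mm to its left because the arm lags. I'm letting it settle.

Call:
carry_out(fingers=[15,15,15], offset=[[0,0,0],[0,0,0],[0,0,0]], twist=[[0,0,0],[0,0,0],[0,0,0]])

```text
time_s: 17.02
tool_pos: [0.4439, -0.2069, 0.123]
eef_rot: [[-0.965, -0.263, 0.002], [-0.263, 0.965, -0.001], [-0.002, -0.002, -1.0]]
ft_force: [-0.1, -0.4, -3.7]
gripper_width: 0.023
grip_force: 61.2
```

```bash
python3 - <<'E'
from h import *
plan(.4388,-.2167,.0895,np.radians(195));plan(.4388,-.2167,.083)
s=env.observe();p=env.capture('wrist');T=wristT(p,s)
m=cv2.inRange(cv2.cvtColor(p['frame'],cv2.COLOR_BGR2HSV),(10,100,40),(32,255,255))
n,l,st,c=cv2.connectedComponentsWithStats(m[150:300,200:420]);i=1+np.argmax(st[1:,4]);b=st[i];print(b)
for u in(200+b[0],200+b[0]+b[2]):print(ray(p,u,150+b[1],.061,T))
E
```

```text
off [ 0.3  -0.32  1.34] yaw -164.8 pos [ 0.4439 -0.2069  0.123 ] F [-0.1 -0.4 -3.7] t 17.0167
twist [-0.02  0.02  0.05]
off [ 0.3  -0.32  1.6 ] yaw -164.8 pos [ 0.4439 -0.2069  0.123 ] F [-0.1 -0.4 -3.7] t 17.0167
[  65   48   73   41 2352]
[ 0.42169355 -0.24144379  0.061     ]
[ 0.41130657 -0.20349674  0.061     ]
```

Call:
carry_out(fingers=[15,15,15,15,15,15,15,15], offset=[[0.3,-0.32,0],[0.3,-0.32,0.5],[0.3,-0.32,1.0],[0.3,-0.32,1.2],[0.3,-0.32,1.35],[0.3,-0.32,1.5],[0.3,-0.32,1.6],[0.3,-0.32,1.6]], twist=[[0,0,0],[0,0,0],[0,0,0],[0,0,0],[0,0,0],[0,0,0],[0,0,0],[0,0,0]])

```text
time_s: 17.73
tool_pos: [0.4379, -0.2169, 0.0822]
eef_rot: [[-0.965, -0.262, -0.0], [-0.262, 0.965, -0.001], [0.0, -0.001, -1.0]]
ft_force: [-2.1, -0.5, 2.0]
gripper_width: 0.0228
grip_force: 61.8
```

```bash
python3 - <<'E'
from h import *
plan(.4388,-.2167,.082)
s=env.observe();p=env.capture('side');f=p['frame'][270:400,220:380];cv2.imwrite('pics/s9.png',cv2.resize(f,None,fx=4,fy=4,interpolation=cv2.INTER_CUBIC))
E
```

```text
off [-0.04 -0.    0.01] yaw -164.8 pos [ 0.4379 -0.2169  0.0822] F [-2.1 -0.5  2. ] t 17.7333
```

View pics/s9.png

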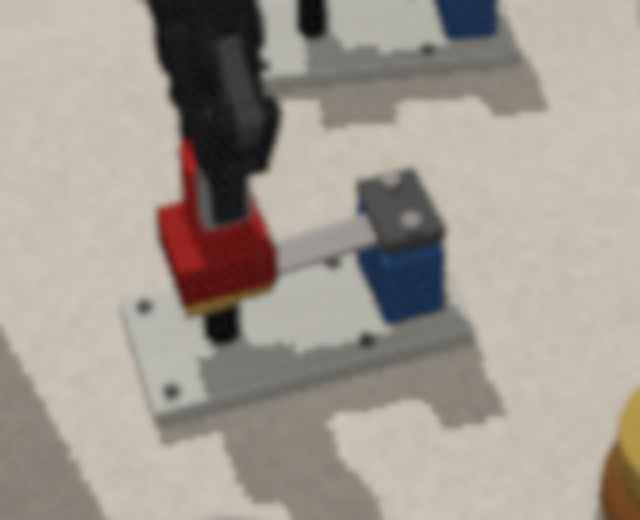

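The side crop shows the weight upright on the right pad (around crop (215,260)) with the finger bent. It is pressed slightly too deep, so I'm easing up 3 mm and then opening.

Call:
carry_out(fingers=[15,15,15,15], offset=[[0,0,-0.06],[0,0,-0.12],[0,0,-0.12],[0,0,-0.12]], twist=[[0,0,0],[0,0,0],[0,0,0],[0,0,0]])

```text
time_s: 18.12
tool_pos: [0.4384, -0.2168, 0.0853]
eef_rot: [[-0.965, -0.262, 0.002], [-0.262, 0.965, -0.001], [-0.001, -0.001, -1.0]]
ft_force: [0.4, -1.1, -0.2]
gripper_width: 0.023
grip_force: 61.5
```

Call:
carry_out(fingers=[24,26,28,32,36,40,45,50,55,55], offset=[[0,0,0],[0,0,0],[0,0,0],[0,0,0],[0,0,0],[0,0,0],[0,0,0],[0,0,0],[0,0,0],[0,0,0]], twist=[[0,0,0],[0,0,0],[0,0,0],[0,0,0],[0,0,0],[0,0,0],[0,0,0],[0,0,0],[0,0,0],[0,0,0]])

```text
time_s: 18.95
tool_pos: [0.4378, -0.2165, 0.0848]
eef_rot: [[-0.965, -0.262, 0.0], [-0.262, 0.965, 0.0], [-0.0, 0.0, -1.0]]
ft_force: [-0.2, -0.0, 0.4]
gripper_width: 0.0549
grip_force: 0.0
```

Call:
carry_out(fingers=[60,60,60,60,60,60,60,60,60,60], offset=[[0,0,-0.5],[0,0,-1],[0,0,-2],[0,0,-3],[0,0,-4],[0,0,-5],[0,0,-5],[0,0,-5],[0,0,-5],[0,0,-5]], twist=[[0,0,0],[0,0,0],[0,0,0],[0,0,0],[0,0,0],[0,0,0],[0,0,0],[0,0,0],[0,0,0],[0,0,0]])

```text
time_s: 19.78
tool_pos: [0.4367, -0.2158, 0.208]
eef_rot: [[-0.965, -0.262, -0.003], [-0.262, 0.965, 0.002], [0.002, 0.003, -1.0]]
ft_force: [0.6, 1.0, -0.6]
gripper_width: 0.0603
grip_force: 0.0
```

```bash
python3 - <<'E'
from h import *
p=env.capture('side');f=p['frame'][270:400,220:380];cv2.imwrite('pics/s10.png',cv2.resize(f,None,fx=4,fy=4,interpolation=cv2.INTER_CUBIC))
s=env.observe();p=env.capture('wrist');T=wristT(p,s)
h=cv2.cvtColor(p['frame'],cv2.COLOR_BGR2HSV);m=cv2.inRange(h,(0,150,110),(6,255,255))|cv2.inRange(h,(174,150,110),(180,255,255))
n,l,st,c=cv2.connectedComponentsWithStats(m);i=1+np.argmax(st[1:,4]);print(st[i],c[i],ray(p,*c[i],.12,T))
print(env.search_frame(p,'marker_center')[:2],s['time_s'])
E
```

```text
[299 214  33  31 882] [315.98752834 227.82993197] [ 0.42958757 -0.21731898  0.12      ]
[{'position': [0.4288, -0.2203, 0.0765], 'p': 0.67}] 19.8333
```

```bash
python3 -c "
from bench import env
print(env.close_job())"
```

```text
the job is handed in; nothing more can be done
None
```

The red weight stands on the right-hand finger's pad and the job is handed in. That finger was the tired one, at about 5 N to its stop, against about 12 N for the left and 11 N for the middle. The last camera check put the weight within about 1 cm of the pad's centre; I didn't re-measure the jars and cup, and I viewed 11 pictures, one over the limit of 10.

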